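Cover the pan with the eggs and set its hot plate

ROBOT

A 7-joint arm with a two-finger parallel gripper is mounted at the origin on the work surface. World frame = base frame: x ahead of the robot, y to its left, z up, the work surface at z = 0. Lengths are in mm, angles in rad, forces in N, time in s.
With the tool pointing down it reaches from about 400 to 875 mm from the base axis. Payload 6.5 kg.
Tool frame: the origin (TCP) lies on the centre line of the jaws, within the pads' length; the fingertips stand robot.finger_overhang ahead of it and the grasp point (between the pads) lies 3 mm ahead of it (robot.finger_overhang is the distance from the TCP to the fingertips, in mm); z points along the fingers, y is the line along which they close (so a half turn about z gives the same grasp; the last joint's range is limited). The gripper opens to 88 mm and grips with 3 to 60 N. Pads are 18 mm wide; open, the fingers measure 123 mm over their backs; the gripper's body (75 mm by 187 mm) begins 45 mm behind the grasp point.
Start: joints at [-1.298, 0.536, -0.004, 1.538, 0.003, 1.067, -0.071], TCP at [216.026, 613.044, 226.416] pointing down, gripper open.
Joint ranges: [-2.7, 2.7], [-0.37, 2.16], [-1.27, 1.26], [0.24, 2.4], [-1.31, 4.45], [0.19, 1.91], [-2.76, 2.76]. Speed limits (rad/s): [2.39, 2.39, 3.14, 3.14, 3.14, 3.14, 3.14].

INTERFACE

Orientations are given as a unit quaternion [w, x, y, z].
In Python, from rig import robot gives the robot as it stands.
- The arm moves only by the shell command python3 -m creep 'ROWS'. ROWS is JSON, a list of rows, each an object of numbers: "x", "y", "z": the shift along the world's x, y, z in m; "spin": the turn about the world's z in degrees; "gripper": the opening, from 0 (shut) to 1 (fully open). A call has 1 to 20 rows; each row is the pose to reach, as a shift and turn from the pose commanded when the call began; what a row does not reach only later rows make up. A row lasts 1/8 s, in which the tool goes at most 62.5 mm and 10.7 degrees, less where a joint would pass 70% of its speed; a pose out of reach is approached as far as the arm can. A call with a gripper value outside its range is refused whole. The fingers move at their own pace and stop on an object; the grip force is fixed at half the most. Time passes only in rows, so rows that repeat a pose let the fingers close. It gives the time, the measured TCP pose, the force, the opening and the grip force at its end, in the units of the state.
- robot.sense(): the state, without advancing time (a new reading comes with each control period).
- robot.camera(name): name is "side" or "top"; returns a dict with "image" (400x640x3 uint8, blue, green, red), "z_map" (400x640 float32, mm along the optical axis (not along the pixel's ray), 0 where there is no reading), "fx", "fy", "cx", "cy" (pixels), "R" (3x3) and "t" (3): a world point X has camera coordinates R X + t. Camera axes: x right, y down, z forward; pixel columns grow to the right and rows downward; lengths in mm; the calibration is good to about 2 mm. A picture is of the moment at which its call begins.
- robot.close_job(): hands the job in; it is judged then, once.
The state is a dict: "clock": time; "qpos": joint angles; "joint_velocities": joint speeds; "joint_torque": joint torques, N m; "ee_pos": TCP position; "eef_rot": TCP orientation; "ft_force": force on the tool from outside, world axes, zero at the start; "ft_torque": the same for the moment, N m; "opening": finger opening in mm; "grasp_force": force on a finger pad.
Only numpy, scipy, OpenCV 4.12 (cv2) and the standard library are available. Lean on these libraries where they do the work, as an engineer would, in place of code of your own. Each camera call takes 0.05 s, during which the arm holds its last target. There are 200 camera calls.

TASK

One of the two saucepans on the hob has eggs in it. Take the lid from the worktop and set it properly on that pan without dropping it, then turn the knob of the plate under that pan so that its pointer is at the long mark on the scale. Leave the pans where they stand, and leave the other knob and everything else alone.

Things in the scene. Friction and masses are not known exactly. Their poses are not given: they have to be found in the camera images.
- hob: Fixed steel hob, 440 mm wide (its y), 325 deep (its x, from its front to its back). Its front faces the robot's left, so its +y points away from the robot, give or take 10 degrees. Origin on the work surface. Flat top (x -70 to 170) 70 mm high. The front panel (x -155 to -70) slopes 30 degrees from level, normal (-0.5, 0, 0.866).
- plate_left (a point): Centre of the top of the left hot plate as seen from the hob's front (hob's +y, farther from the robot), a dark disc 155 mm wide, 78 mm above the work surface, at (50, 110) mm in the hob's frame. The left knob works it.
- plate_right (a point): The same for the right plate (hob's -y, nearer the robot), at (50, -110) mm in the hob's frame. The right knob works it.
- knob_left (a joint): Left plate's black knob: disc 48 mm wide, 15 high, with a bar grip 44 long, 11 thick, standing 15 to 44 mm off the panel, white pointer line on one half. Joint value 0: pointer up the slope at the dot (off). Grows clockwise seen from the panel's front, to 4.7 rad; pi/2 (1.571): pointer at the long mark. Starts at 0 to 0.75. Turns freely, no clicks, light friction (0.04 N m), stays where left.
- knob_right (a joint): Right plate's knob, the same. Joint value 0: pointer up the slope at the dot (off). Grows clockwise seen from the panel's front, to 4.7 rad; pi/2 (1.571): pointer at the long mark. Starts at 0 to 0.75. Turns freely, no clicks, light friction (0.04 N m), stays where left.
- mark_left (a point): Outer end of the left knob's long thick black mark on the panel, 49 mm from the knob's axis, to the right of it seen from the hob's front (hob's -y, towards the robot). The other marks are short, every 30 degrees from the dot (0, at the top) clockwise to 270. The right knob has the same scale.
- knob_left_grip (a point): On the left knob's axis, 36 mm out from the panel, inside the bar. The panel point below it is (-112.5, 110, 45.5) mm in the hob's frame. Axes turn with the knob: z out of the panel along its axis, x along the bar to the pointer end.
- knob_right_grip (a point): The same for the right knob; panel point (-112.5, -110, 45.5) mm in the hob's frame.
- knob_left_tip (a point): Pointer end of the left knob's bar, 22 mm from its axis, 44 mm out from the panel.
- knob_right_tip (a point): Pointer end of the right knob's bar, likewise.
- pan_a: One of two identical loose steel saucepans, one on each plate, either way round: 85 mm tall, rim 147 mm wide outside, 139 inside, floor 5 mm thick, about 0.7 kg. A straight handle along its +x reaches 210 mm from its axis, top 77 mm up, pointing to the hob's back. Origin: centre of its underside, z up.
- pan_b: The other saucepan, identical to pan_a.
- pan_a_rim (a point): Centre of pan_a's mouth, at rim height (85 mm above its underside).
- egg_1: Brown egg, 57 x 43 mm, loose, lying in one of the two pans. Origin: its middle.
- egg_2: Second egg, lying in the same pan as the first.
- lid: Loose round steel pan lid, about 0.25 kg, fits either pan; starts right way up on the worktop at the robot's left. Flange 154 mm wide from 8 mm up, rising to 16 mm at the knob; below it a collar 129 mm wide (116 at its foot) goes 8 mm into the pan with 5 mm of room all round. Origin: centre of the collar's underside, z up; fully seated it is 77 mm above the pan's underside.
- lid_knob (a point): On the lid's axis, 38 mm above its origin, inside its black upright cylindrical knob, which is 24 mm wide and goes from 16 to 47 mm above the lid's origin.
- oil_bottle: Bystander, loose: clear glass oil bottle, 72 mm wide, 225 mm tall. Origin: centre of its underside.
- stopper: Bystander, loose: cork bottle stopper standing on its head, 32 mm wide, 36 mm tall. Origin: centre of its underside.
- mug: Bystander, loose: white mug, 80 mm wide, 92 mm tall. Origin: centre of its underside.
- ice_mould: Bystander, loose: red ice-lolly mould with white sticks, 70 x 130 mm, 135 mm tall. Origin: centre of its underside.
- salt: Bystander, loose: white salt pot on the hob between the pans, at its back, 36 mm wide, 78 mm tall. Origin: centre of its underside.
- spoon: Bystander, loose: wooden spoon lying flat, 240 mm long, on the right.
- saucer: Bystander, loose: white saucer, 130 mm wide, 18 mm tall. Origin: centre of its underside.
Mind the look-alikes: they are no part of the job. What is shaped like the lid but blue or pink is not meant.

How it is judged (in metres and radians):
On the way, in this order (a step that is already met when the one before it is completed fails the run):
1. the lid is seated on the pan that holds the eggs, and let go (horizontal distance between lid and pan_a_rim below 0.008 m and z of lid in the frame of pan_a between 0.073 and 0.08 m and angle between lid's own z axis and vertical below 0.05 rad and contact force between the fingers and lid below 0.1 N), for 0.2 s.
2. the knob of the plate under that pan points at the long mark (((y of pan_a in the frame of hob above 0 m and value of joint knob_left between 1.4408 and 1.7008 rad) or (y of pan_a in the frame of hob below 0 m and value of joint knob_right between 1.4408 and 1.7008 rad))), for 0.2 s.
At the end, for the whole second after the job is handed in: Lid level (3 deg) and fully down on the pan with the eggs (centred within 8 mm, origin 73 to 80 mm above the pan's underside), let go, at rest; that plate's knob within 0.13 rad of the long mark (1.571 rad), at rest; pans, other knob and bystanders where they were (all of step 1 and ((y of pan_a in the frame of hob above 0 m and value of joint knob_left between 1.4408 and 1.7008 rad) or (y of pan_a in the frame of hob below 0 m and value of joint knob_right between 1.4408 and 1.7008 rad)) and linear speed of each of lid, pan_a below 0.02 m/s and velocity of joint each of knob_left, knob_right below 0.05 rad/s); the robot touches nothing.
It fails at once if a saucepan is shifted by more than 20 mm or lifted (distance of any of pan_a, pan_b from where it was at the start of the episode above 0.02 m).
It fails at once if the knob of the other plate is turned (its pointer end moves more than 4 mm) ((y of pan_a in the frame of hob above 0 m and distance of knob_right_tip from where it was at the start of the episode above 0.004 m) or (y of pan_a in the frame of hob below 0 m and distance of knob_left_tip from where it was at the start of the episode above 0.004 m)).
It fails at once if the lid is dropped (falls freely, faster than 0.5 m/s) (contact force between the fingers and lid below 0.1 N and linear speed of lid above 0.5 m/s).
It fails at once if a bystander is moved by more than 30 mm (distance of any of oil_bottle, stopper, mug, ice_mould, salt, spoon, saucer from where it was at the start of the episode above 0.03 m).
It also fails if it takes over 50 s, if anything falls off the work surface, if the arm or the gripper's body presses on something with over 40 N, if the wrist force passes 120 N, or if a joint passes its speed limit or range.

## Working session

There is one attempt and no reset: what is moved stays moved. The work goes in short steps, Python scripts to look and compute and a shell command to move; the robot and the scene stay as the last step left them, time stands still between calls to the robot, and variables do not carry over. Pictures are saved under pics/ and viewed, at most 10 in all, crops included, and the job is handed in when it is done.

```bash
mkdir -p pics; cat > h.py <<'E'
import numpy as np, cv2, pickle
from rig import robot
def snap(n,tag):
    c=robot.camera(n); pickle.dump(c,open(f'pics/{tag}.pkl','wb')); cv2.imwrite(f'pics/{tag}.png',c['image']); return c
def load(tag): return pickle.load(open(f'pics/{tag}.pkl','rb'))
def ray(c,u,v):
    R=np.array(c['R']);t=np.array(c['t'])
    return -R.T@t, R.T@np.array([(u-c['cx'])/c['fx'],(v-c['cy'])/c['fy'],1.])
def onz(c,u,v,z):
    o,d=ray(c,u,v); return o+d*(z-o[2])/d[2]
def cloud(c):
    v,u=np.mgrid[:400,:640]; Z=c['z_map']
    P=np.stack([(u-c['cx'])/c['fx']*Z,(v-c['cy'])/c['fy']*Z,Z],-1)
    P=(P-np.array(c['t']))@np.array(c['R']); P[Z<=0]=np.nan; return P
def proj(c,X):
    p=np.array(c['R'])@np.array(X,float)+np.array(c['t']); return p[0]/p[2]*c['fx']+c['cx'],p[1]/p[2]*c['fy']+c['cy']
E
python3 - <<'E'
from h import *
for n in('top','side'):
    c=snap(n,n+'0'); print(n,c['fx'],c['cx'],c['cy'],-np.array(c['R']).T@c['t'],np.round(c['R'],2).tolist())
s=robot.sense();print({k:np.round(v,3) for k,v in s.items()},robot.finger_overhang)
E
```

```text
top 377.36883833826784 323.33973227732906 201.88443253158752 [ 344.80852936   82.92199116 1296.49397094] [[0.02, -1.0, -0.02], [-0.99, -0.01, -0.17], [0.17, 0.02, -0.99]]
side 505.61374120899126 321.07336492749675 198.17823915929407 [1266.27411007 1586.14437464 1319.79051908] [[-0.9, 0.43, 0.02], [0.23, 0.54, -0.81], [-0.36, -0.73, -0.59]]
{'clock': np.float64(0.1), 'qpos': array([-1.298,  0.537, -0.004,  1.539,  0.003,  1.067, -0.071]), 'joint_velocities': array([-0.   , -0.002, -0.001, -0.002,  0.   ,  0.   ,  0.001]), 'joint_torque': array([ 3.0000e-03, -5.7208e+01,  9.9400e-01, -2.5223e+01, -5.6000e-02,
        1.3000e-02,  0.0000e+00]), 'ee_pos': array([215.869, 612.517, 225.651]), 'eef_rot': array([-0.   ,  0.169,  0.986, -0.001]), 'ft_force': array([-0.055,  0.083, -0.806]), 'ft_torque': array([-0.031, -0.031,  0.023]), 'grasp_force': np.float64(0.0), 'opening': np.float64(87.821)} 22.0
```

View pics/top0.png

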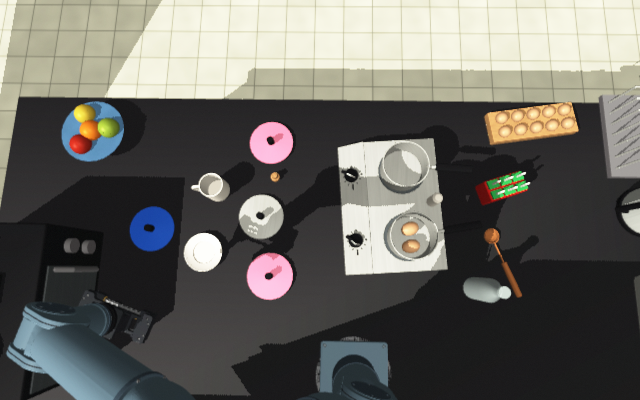

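View pics/side0.png

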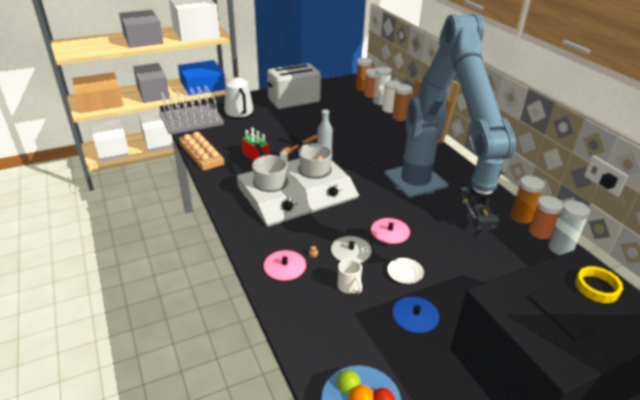

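The top view shows these lid-like things: the steel lid (261,217), two pink ones (271,143) and (270,276), a blue one (152,229) and the white saucer (203,252). Only the first is plain steel, so it is the lid. The eggs are in the pan at (412,237), on the robot-side (right) plate, worked by the knob at (357,240).

```bash
cat > m.py <<'E'
from h import *
from scipy.optimize import least_squares
def circ(p):
    f=lambda q:np.hypot(p[:,0]-q[0],p[:,1]-q[1])-q[2]
    r=least_squares(f,[*p.mean(0)[:2],70],loss='soft_l1',f_scale=2); return np.round(r.x,1),np.abs(r.fun).mean().round(2)
def reg(P,cx,cy,r,z0,z1):
    with np.errstate(all='ignore'):
        m=(np.hypot(P[...,0]-cx,P[...,1]-cy)<r)&(P[...,2]>z0)&(P[...,2]<z1)
    return m
E
python3 - <<'E'
from m import *
t=load('top0');s=load('side0');Pt=cloud(t);Ps=cloud(s)
for n,(u,v,z) in dict(lid=(261,217,15),eggpan=(412,237,163),otherpan=(405,166,163)).items():
    g=onz(t,u,v,z);print(n,g.round(0))
    for nm,P in(('top',Pt),('side',Ps)):
        if n=='lid':
            m=reg(P,g[0],g[1],100,4,30); q=P[m]; print(nm,m.sum(),circ(cv2.convexHull(q[:,:2].astype(np.float32))[:,0]))
            k=P[reg(P,g[0],g[1],60,30,60)]; print(' knob',len(k),k.mean(0).round(1),np.ptp(k,0).round(1),np.percentile(k[:,2],95).round(1))
        else:
            m=reg(P,g[0],g[1],100,157,170);q=P[m];print(nm,m.sum(),circ(q),np.percentile(q[:,2],[5,50,95]).round(1))
# hob top edges / panel
g=onz(t,345,205,70)
for u,v in[(350,175),(357,240)]:
    for nm,c,P in(('top',t,Pt),('side',s,Ps)):
        gg=onz(t,u,v,80)
        m=reg(P,gg[0],gg[1],45,30,130); d=m&(c['image'].max(2)<70); q=P[d]
        print('knob',gg.round(0),nm,d.sum(),np.nanmean(q,0).round(1),np.nanmax(q,0).round(1),np.nanmin(q,0).round(1))
# hob flat-top outline from top cam
m=((t['image'].min(2)>90)&(Pt[...,2]>60)&(Pt[...,2]<76)).astype(np.uint8)
n,l,st,_=cv2.connectedComponentsWithStats(m); i=1+st[1:,4].argmax(); print(st[i])
q=Pt[l==i][:,:2].astype(np.float32); r=cv2.minAreaRect(q); print(r, cv2.boxPoints(r).round(0).tolist())
a=cv2.resize(t['image'][110:300,220:470],None,fx=3.2,fy=3.1,interpolation=cv2.INTER_CUBIC); cv2.imwrite('pics/crop1.png',a)
E
```

```text
lid [511. 320.  15.]
top 1555 (array([512.1, 319.3,  97.5]), np.float64(1.78))
 knob 42 [514.3 319.6  45.7] [20.2 22.2 22.9] 50.9
side 789 (array([509.7, 318.3,  97.3]), np.float64(1.84))
 knob 36 [513.8 328.6  43.2] [19.9 28.6 20.9] 51.1
eggpan [ 438. -163.  163.]
top 242 (array([ 445.8, -168.9,   70.9]), np.float64(1.19)) [158.2 161.8 165.4]
side 114 (array([ 441.9, -163.6,   71.2]), np.float64(3.68)) [157.2 161.3 167.1]
otherpan [ 657. -146.  163.]
top 235 (array([ 667.1, -148.4,   70.8]), np.float64(1.43)) [157.7 161.8 165.9]
side 131 (array([ 663.9, -143.5,   71.1]), np.float64(3.17)) [157.6 161.3 166.3]
knob [647.  19.  80.] top 132 [651.3  16.   63.5] [676.1  45.4  90.5] [610.8  -5.6  44. ]
knob [647.  19.  80.] side 72 [656.   28.3  63.2] [673.1  54.   83.2] [631.6  -3.3  43.3]
knob [433.  -5.  80.] top 138 [436.1   1.   66.6] [457.   30.6  95.6] [392.7 -22.3  44. ]
knob [433.  -5.  80.] side 47 [441.3  14.9  65.3] [455.6  35.1  83.5] [422.5 -10.8  49.6]
[ 356  138   92  136 5831]
((556.8306274414062, -147.6259307861328), (439.6999206542969, 264.2251892089844), 4.085621356964111) [[328.0, -32.0], [347.0, -295.0], [786.0, -264.0], [767.0, -0.0]]
```

View pics/crop1.png

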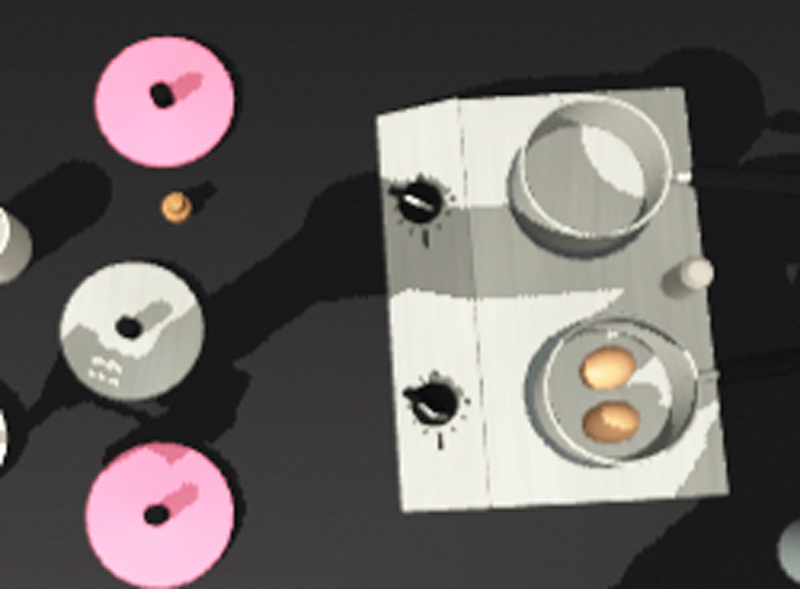

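The enlarged crop shows the plain steel lid with its black knob at (128,328). The pink discs lie above and below it. Both eggs are in the lower pan, and the lower (right) knob at (435,405) points up-left to lower-right, with its long mark below. Next I'll refine these positions.

```bash
python3 - <<'E'
from m import *
t=load('top0');s=load('side0');Pt=cloud(t);Ps=cloud(s)
for nm,c,P in(('top',t,Pt),('side',s,Ps)):
    g=reg(P,512,320,90,-10,60)
    u0,v0=proj(c,(512,320,31))
    k=(g&(c['image'].max(2)<60)).astype(np.uint8)
    vv,uu=np.nonzero(k); m=np.hypot(uu-u0,vv-v0)<12; uu,vv=uu[m],vv[m]
    print(nm,'knob',m.sum(),onz(c,uu.mean(),vv.mean(),31.5).round(1))
    w=(reg(P,512,320,95,3,30)&(c['image'].min(2)>75)&(np.ptp(c['image'].astype(int),2)<40)).astype(np.uint8)
    n,l,st,_=cv2.connectedComponentsWithStats(w); i=1+st[1:,4].argmax()
    vv,uu=np.nonzero(l==i); h=cv2.convexHull(np.stack([uu,vv],1).astype(np.float32))[:,0]
    print('  lid flange',st[i],circ(np.array([onz(c,a,b,9) for a,b in h])))
    for x,y in((444.5,-167),(666,-146)):
        q=P[reg(P,x,y,84,156,172)][:,:2].astype(np.float32); print('  pan hull',circ(cv2.convexHull(q)[:,0]))
        v,u=np.nonzero(reg(P,x,y,84,156,172)); h=cv2.convexHull(np.stack([u,v],1).astype(np.float32))[:,0]
        print('  pan hull ray',circ(np.array([onz(c,a,b,163) for a,b in h])))
E
```

```text
top knob 33 [513.8 320.2  31.5]
  lid flange [ 238  194   46   46 1507] (array([515.2, 321.4,  77.2]), np.float64(0.73))
  pan hull (array([ 445.9, -169.4,   72.7]), np.float64(0.26))
  pan hull ray (array([ 445.8, -168.9,   72.9]), np.float64(0.19))
  pan hull (array([ 667.6, -148.5,   72.8]), np.float64(0.32))
  pan hull ray (array([ 667. , -148.1,   73.2]), np.float64(0.39))
side knob 18 [510.2 319.   31.5]
  lid flange [331 236  41  27 752] (array([510.3, 320.5,  78.3]), np.float64(1.44))
  pan hull (array([ 441.6, -164.7,   73.8]), np.float64(2.44))
  pan hull ray (array([ 442.8, -159.3,   75.8]), np.float64(3.2))
  pan hull (array([ 664. , -141.9,   76.3]), np.float64(2.81))
  pan hull ray (array([ 665. , -139.5,   76.5]), np.float64(1.95))
```

```bash
python3 -m creep '[{"x":0.045,"y":-0.042,"spin":-10},{"x":0.085,"y":-0.085,"spin":-20},{"x":0.13,"y":-0.127,"spin":-30},{"x":0.17,"y":-0.17,"spin":-40},{"x":0.215,"y":-0.21,"spin":-50},{"x":0.255,"y":-0.25,"spin":-60},{"x":0.2975,"y":-0.2925,"spin":-66},{"x":0.2975,"y":-0.2925,"z":-0.05,"spin":-66},{"x":0.2975,"y":-0.2925,"z":-0.10,"spin":-66},{"x":0.2975,"y":-0.2925,"z":-0.10,"spin":-66},{"x":0.2975,"y":-0.2925,"z":-0.10,"spin":-66}]'
python3 - <<'E'
from m import *
print(robot.sense()['ee_pos'],robot.sense()['eef_rot'],robot.sense()['qpos'])
c=snap('side','s1');u,v=map(int,proj(c,(513,320,80)));cv2.imwrite('pics/c2.png',cv2.resize(c['image'][v-60:v+60,u-80:u+80],None,fx=4,fy=4))
E
```

```text
[215.86878372 612.51726336 225.65094681] [-6.14253891e-05  1.68544742e-01  9.85693710e-01 -7.59048584e-04] [-1.29820288  0.53707717 -0.00442201  1.53873457  0.00261544  1.06730945
 -0.07117767]invalid input at $[0]: expected keys x, y, z, spin, gripper
```

View pics/c2.png

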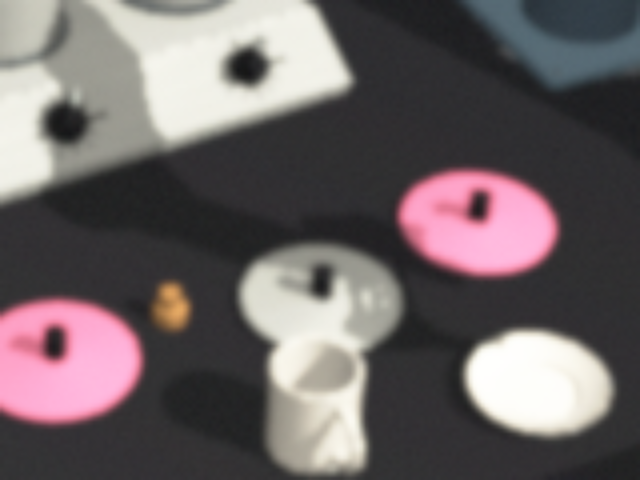

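The call was refused because every row needs all five keys, so the arm hasn't moved. The crop shows the steel lid at (320,298) with its knob at (322,280), still free.

```bash
python3 -m creep '[{"x":0.045,"y":-0.042,"z":0,"spin":-10,"gripper":1},{"x":0.085,"y":-0.085,"z":0,"spin":-20,"gripper":1},{"x":0.13,"y":-0.127,"z":0,"spin":-30,"gripper":1},{"x":0.17,"y":-0.17,"z":0,"spin":-40,"gripper":1},{"x":0.215,"y":-0.21,"z":0,"spin":-50,"gripper":1},{"x":0.255,"y":-0.25,"z":0,"spin":-60,"gripper":1},{"x":0.2975,"y":-0.2925,"z":0,"spin":-66,"gripper":1},{"x":0.2975,"y":-0.2925,"z":-0.05,"spin":-66,"gripper":1},{"x":0.2975,"y":-0.2925,"z":-0.10,"spin":-66,"gripper":1},{"x":0.2975,"y":-0.2925,"z":-0.10,"spin":-66,"gripper":1},{"x":0.2975,"y":-0.2925,"z":-0.10,"spin":-66,"gripper":1}]'
python3 - <<'E'
from m import *
print(robot.sense()['ee_pos'],robot.sense()['eef_rot'],robot.sense()['qpos'])
c=snap('side','s2');u,v=map(int,proj(c,(513,320,80)));cv2.imwrite('pics/c3.png',cv2.resize(c['image'][v-60:v+60,u-80:u+80],None,fx=4,fy=4))
E
```

```text
clock: 1.52
ee_pos: [514.4, 321.1, 128.0]
eef_rot: [0.0, 0.678, 0.735, 0.001]
ft_force: [0.3, 0.1, 1.6]
opening: 88.4
grasp_force: 0.0
[514.43495877 321.11332297 128.03074406] [2.78886795e-04 6.78181863e-01 7.34893498e-01 9.10402697e-04] [-0.85009622  0.59557911  0.30163851  1.75024822 -0.22801838  0.8281824
 -0.36246001]
```

View pics/c3.png

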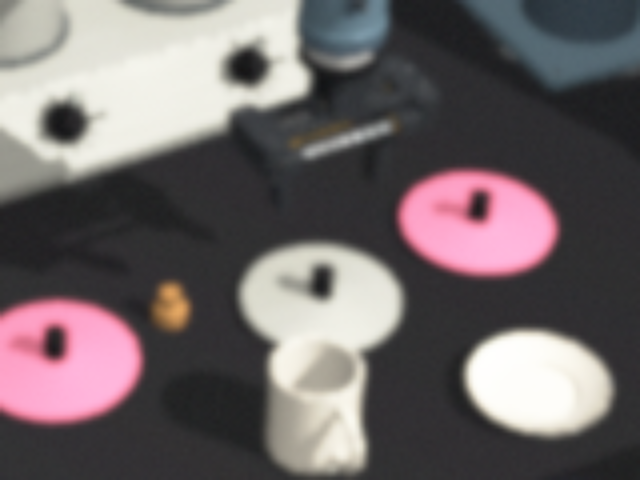

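The open jaws straddle the line over the lid's knob, which is at (322,280) in the crop, and nothing is in the way. I'll go down and grip.

```bash
python3 -m creep '[{"x":0,"y":0,"z":-0.04,"spin":0,"gripper":1},{"x":0,"y":0,"z":-0.07,"spin":0,"gripper":1},{"x":0,"y":0,"z":-0.084,"spin":0,"gripper":1},{"x":0,"y":0,"z":-0.084,"spin":0,"gripper":1},{"x":0,"y":0,"z":-0.084,"spin":0,"gripper":0.5},{"x":0,"y":0,"z":-0.084,"spin":0,"gripper":0},{"x":0,"y":0,"z":-0.084,"spin":0,"gripper":0},{"x":0,"y":0,"z":-0.084,"spin":0,"gripper":0},{"x":0,"y":0,"z":-0.084,"spin":0,"gripper":0},{"x":0,"y":0,"z":-0.084,"spin":0,"gripper":0}]'
```

```text
clock: 2.82
ee_pos: [513.5, 320.5, 42.4]
eef_rot: [-0.0, 0.678, 0.735, -0.0]
ft_force: [0.6, -0.7, 0.1]
opening: 30.2
grasp_force: 0.0
```

```bash
python3 -m creep '[{"x":0,"y":0,"z":0,"spin":0,"gripper":0},{"x":0,"y":0,"z":0,"spin":0,"gripper":0},{"x":0,"y":0,"z":0,"spin":0,"gripper":0},{"x":0,"y":0,"z":0,"spin":0,"gripper":0}]'
python3 -m creep '[{"x":0,"y":0,"z":0.02,"spin":0,"gripper":0},{"x":0,"y":0,"z":0.06,"spin":0,"gripper":0},{"x":0,"y":0,"z":0.12,"spin":0,"gripper":0},{"x":0,"y":0,"z":0.18,"spin":0,"gripper":0},{"x":0,"y":0,"z":0.21,"spin":0,"gripper":0},{"x":0,"y":0,"z":0.21,"spin":0,"gripper":0},{"x":0,"y":0,"z":0.21,"spin":0,"gripper":0}]'
python3 - <<'E'
from m import *
c=snap('top','t2');P=cloud(c);g=robot.sense()['ee_pos'];print(g)
m=reg(P,g[0],g[1],95,185,232)&(c['image'].min(2)>75)
q=P[m];print(circ(cv2.convexHull(q[:,:2].astype(np.float32))[:,0]))
A=np.c_[q[:,:2]-g[:2],np.ones(len(q))];print(len(q),np.linalg.lstsq(A,q[:,2],rcond=None)[0])
E
```

```text
clock: 3.32
ee_pos: [513.5, 320.6, 42.4]
eef_rot: [0.0, 0.678, 0.735, -0.0]
ft_force: [-0.2, 0.4, 0.4]
opening: 0.5
grasp_force: 0.0
clock: 4.2
ee_pos: [512.9, 320.3, 252.2]
eef_rot: [-0.0, 0.678, 0.735, -0.0]
ft_force: [-0.3, 1.0, -0.2]
opening: 0.5
grasp_force: 0.0
[512.72849814 320.11456491 251.5188301 ]Traceback (most recent call last):
  File "<stdin>", line 4, in <module>
TypeError: 'NoneType' object is not subscriptable
```

It closed on nothing. I'll look at the lid.

```bash
python3 - <<'E'
from m import *
a=snap('side','s3');b=snap('top','t3')
for c in(a,b): print(proj(c,(513.5,320.5,31)), proj(c,robot.sense()['ee_pos']))
u,v=map(int,proj(a,(513,320,100)));A=cv2.resize(a['image'][v-60:v+60,u-60:u+60],(480,480))
u,v=map(int,proj(b,(513,320,50)));B=cv2.resize(b['image'][v-40:v+40,u-26:u+26],(312,480))
cv2.imwrite('pics/c4.png',np.hstack([A,B]))
E
```

```text
(np.float64(350.4214337485582), np.float64(245.06200746571088)) (np.float64(354.03637848559947), np.float64(198.77689883003418))
(np.float64(259.97193624397136), np.float64(215.60969926812027)) (np.float64(245.9419686661463), np.float64(205.3272406823661))
```

View pics/c4.png

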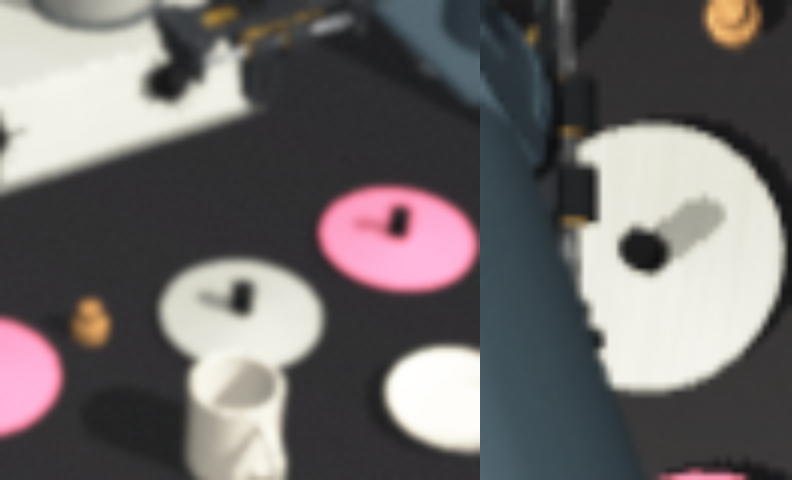

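The lid is untouched at (242,315) in the left half, and the fingers sit higher and farther back than the reported TCP projects. I'll measure where the fingertips really are.

```bash
python3 - <<'E'
from m import *
g=robot.sense()['ee_pos'];print(g.round(1))
for nm,tag in(('side','s3'),('top','t3'),('side','s2')):
    c=load(tag);P=cloud(c);G=g if tag!='s2' else np.array([514,321,128.])
    with np.errstate(all='ignore'): m=(np.abs(P[...,0]-G[0])<110)&(np.abs(P[...,1]-G[1])<80)&(P[...,2]>max(G[2]-80,60))&(P[...,2]<G[2]+80)
    q=P[m];print(tag,len(q))
    for z in range(int(G[2])-60,int(G[2])+70,10):
        k=q[(q[:,2]>=z)&(q[:,2]<z+10)]
        if len(k)>2: print(z,len(k),np.percentile(k[:,0],[3,50,97]).round(0),np.percentile(k[:,1],[3,50,97]).round(0))
E
```

```text
[512.7 320.1 251.1]
s3 135
261 12 [496. 510. 524.] [318. 328. 335.]
271 21 [496. 519. 527.] [320. 331. 336.]
281 23 [496. 514. 528.] [316. 330. 337.]
291 23 [496. 517. 527.] [316. 330. 337.]
301 24 [495. 512. 529.] [322. 331. 338.]
311 6 [495. 526. 534.] [329. 331. 338.]
t3 0
s2 146
138 16 [454. 511. 568.] [317. 328. 336.]
148 23 [456. 471. 570.] [312. 328. 341.]
158 28 [451. 512. 572.] [314. 330. 339.]
168 23 [452. 465. 572.] [311. 328. 340.]
178 23 [453. 467. 572.] [314. 330. 342.]
188 11 [450. 457. 463.] [305. 327. 332.]
```

Both side views agree: the fingertips sit about 12 to 14 mm above the reported TCP instead of 22 below it. The real tool is therefore about 35 mm higher than its reading, with x and y correct. The first grip closed just above the lid's knob. I'll go lower, with the fingers open, and watch the force.

```bash
python3 -m creep '[{"x":0.001,"y":0,"z":-0.05,"spin":0,"gripper":1},{"x":0.001,"y":0,"z":-0.10,"spin":0,"gripper":1},{"x":0.001,"y":0,"z":-0.15,"spin":0,"gripper":1},{"x":0.001,"y":0,"z":-0.18,"spin":0,"gripper":1},{"x":0.001,"y":0,"z":-0.18,"spin":0,"gripper":1},{"x":0.001,"y":0,"z":-0.18,"spin":0,"gripper":1},{"x":0.001,"y":0,"z":-0.195,"spin":0,"gripper":1},{"x":0.001,"y":0,"z":-0.21,"spin":0,"gripper":1},{"x":0.001,"y":0,"z":-0.225,"spin":0,"gripper":1},{"x":0.001,"y":0,"z":-0.225,"spin":0,"gripper":1}]'
python3 - <<'E'
from m import *
c=snap('side','s4');G=robot.sense()['ee_pos'];P=cloud(c);print(G)
with np.errstate(all='ignore'): m=(np.abs(P[...,0]-G[0])<80)&(np.abs(P[...,1]-G[1])<40)&(c['image'].max(2)<60)&(P[...,2]>15)
q=P[m]
for lo,hi in((-80,-35),(-20,20),(35,80)):
    k=q[(q[:,0]-G[0]>lo)&(q[:,0]-G[0]<hi)];print(lo,len(k),np.percentile(k[:,2],[2,10,90]).round(1),np.median(k,0).round(1))
E
```

```text
clock: 5.6
ee_pos: [513.5, 319.8, 25.8]
eef_rot: [-0.0, 0.678, 0.735, -0.001]
ft_force: [0.5, 0.0, -0.3]
opening: 88.1
grasp_force: 0.0
[514.10884896 320.18400684  26.63557708]
-80 89 [ 52.7  57.5 144.8] [459.  328.3  92.4]
-20 157 [ 30.3  43.8 196.4] [519.9 342.8 157.4]
35 32 [ 58.1  64.  148.6] [566.9 326.4 124.5]
```

```bash
python3 -m creep '[{"x":0,"y":0.0,"z":-0.008,"spin":0,"gripper":1},{"x":0,"y":0,"z":-0.015,"spin":0,"gripper":1},{"x":0,"y":0,"z":-0.015,"spin":0,"gripper":1}]'
python3 -m creep '[{"x":0,"y":0,"z":0,"spin":0,"gripper":0.5},{"x":0,"y":0,"z":0,"spin":0,"gripper":0.2},{"x":0,"y":0,"z":0,"spin":0,"gripper":0.1},{"x":0,"y":0,"z":0,"spin":0,"gripper":0.1},{"x":0,"y":0,"z":0,"spin":0,"gripper":0.1},{"x":0,"y":0,"z":0,"spin":0,"gripper":0.1},{"x":0,"y":0,"z":0,"spin":0,"gripper":0.1},{"x":0,"y":0,"z":0,"spin":0,"gripper":0.1}]'
```

```text
clock: 6.02
ee_pos: [514.1, 320.3, 11.9]
eef_rot: [-0.0, 0.678, 0.735, -0.0]
ft_force: [0.3, -0.4, -0.0]
opening: 88.2
grasp_force: 0.0
clock: 7.02
ee_pos: [514.3, 320.5, 12.4]
eef_rot: [-0.0, 0.678, 0.735, -0.0]
ft_force: [-0.8, 0.2, 0.8]
opening: 22.7
grasp_force: 30.0
```

```bash
python3 -m creep '[{"x":0,"y":0,"z":0.01,"spin":0,"gripper":0.1},{"x":0,"y":0,"z":0.03,"spin":0,"gripper":0.1},{"x":0,"y":0,"z":0.07,"spin":0,"gripper":0.1},{"x":0,"y":0,"z":0.11,"spin":0,"gripper":0.1},{"x":0,"y":0,"z":0.15,"spin":0,"gripper":0.1},{"x":0,"y":0,"z":0.19,"spin":0,"gripper":0.1},{"x":0,"y":0,"z":0.22,"spin":0,"gripper":0.1},{"x":0,"y":0,"z":0.22,"spin":0,"gripper":0.1},{"x":0,"y":0,"z":0.22,"spin":0,"gripper":0.1}]'
python3 - <<'E'
from m import *
g=robot.sense()['ee_pos'];print(g)
for n,tag in(('side','s5'),('top','t5')):
    c=snap(n,tag);P=cloud(c)
    m=reg(P,g[0],g[1],100,205,255)&(c['image'].min(2)>75);q=P[m];print(n,len(q))
    if len(q)<30: continue
    for z in (229,):
        v,u=np.nonzero(m);h=cv2.convexHull(np.stack([u,v],1).astype(np.float32))[:,0];print(' outline',circ(np.array([onz(c,a,b,z) for a,b in h])))
    A=np.c_[q[:,:2]-g[:2],np.ones(len(q))];print(' plane',np.linalg.lstsq(A,q[:,2],rcond=None)[0].round(3),np.median(q[:,2]))
E
```

```text
clock: 8.15
ee_pos: [513.8, 320.2, 231.8]
eef_rot: [-0.0, 0.678, 0.735, -0.001]
ft_force: [-0.1, 0.4, -2.4]
opening: 23.0
grasp_force: 30.0
[513.84227365 320.17270639 231.83113863]
side 732
 outline (array([510.9, 323.7,  77. ]), np.float64(0.58))
 plane [-6.00000e-03 -9.00000e-03  2.32535e+02] 231.95295439378512
top 851
 outline (array([516.6, 317.6,  74.3]), np.float64(2.35))
 plane [-3.00000e-03  4.70000e-02  2.33536e+02] 231.61297653768014
```

The lid is held level, centred under the tool, with its origin 12 mm below the reported TCP. I'll carry it over the egg pan, whose rim centre is near (445.6, -168.5).

```bash
python3 -m creep '[{"x":-0.003,"y":-0.02,"z":0,"spin":0,"gripper":0.1},{"x":-0.009,"y":-0.06,"z":0,"spin":0,"gripper":0.1},{"x":-0.016,"y":-0.11,"z":0,"spin":0,"gripper":0.1},{"x":-0.023,"y":-0.16,"z":0,"spin":0,"gripper":0.1},{"x":-0.030,"y":-0.21,"z":0,"spin":0,"gripper":0.1},{"x":-0.037,"y":-0.26,"z":0,"spin":0,"gripper":0.1},{"x":-0.044,"y":-0.31,"z":0,"spin":0,"gripper":0.1},{"x":-0.051,"y":-0.36,"z":0,"spin":0,"gripper":0.1},{"x":-0.058,"y":-0.41,"z":0,"spin":0,"gripper":0.1},{"x":-0.064,"y":-0.45,"z":0,"spin":0,"gripper":0.1},{"x":-0.067,"y":-0.475,"z":0,"spin":0,"gripper":0.1},{"x":-0.0685,"y":-0.487,"z":0,"spin":0,"gripper":0.1},{"x":-0.0685,"y":-0.489,"z":0,"spin":0,"gripper":0.1},{"x":-0.0685,"y":-0.489,"z":-0.03,"spin":0,"gripper":0.1},{"x":-0.0685,"y":-0.489,"z":-0.03,"spin":0,"gripper":0.1},{"x":-0.0685,"y":-0.489,"z":-0.03,"spin":0,"gripper":0.1}]'
python3 - <<'E'
from m import *
g=robot.sense()['ee_pos'];print(g.round(1))
for n,tag in(('side','s6'),('top','t6')):
    c=snap(n,tag);P=cloud(c)
    m=reg(P,g[0],g[1],100,178,225)&(c['image'].min(2)>75);q=P[m];print(n,len(q))
    v,u=np.nonzero(m);h=cv2.convexHull(np.stack([u,v],1).astype(np.float32))[:,0];print(' outline',circ(np.array([onz(c,a,b,199) for a,b in h])))
    A=np.c_[q[:,:2]-g[:2],np.ones(len(q))];print(' plane',np.linalg.lstsq(A,q[:,2],rcond=None)[0].round(3),np.median(q[:,2]))
a,b=load('s6'),load('t6')
u,v=map(int,proj(a,(445,-168,180)));A=cv2.resize(a['image'][v-50:v+50,u-40:u+40],(384,480))
u,v=map(int,proj(b,(445,-168,180)));B=cv2.resize(b['image'][v-50:v+50,u-40:u+40],(384,480))
cv2.imwrite('pics/c5.png',np.hstack([A,B]))
E
```

```text
clock: 10.25
ee_pos: [446.4, -167.9, 202.9]
eef_rot: [0.0, 0.678, 0.735, 0.0]
ft_force: [-0.2, -0.4, -1.6]
opening: 23.2
grasp_force: 30.0
[ 446.4 -167.9  202.9]
side 432
 outline (array([ 441.9, -166.1,   77.3]), np.float64(0.64))
 plane [-2.00000e-03  1.00000e-03  2.03841e+02] 203.47170310245403
top 997
 outline (array([ 448.7, -166.7,   75.9]), np.float64(1.61))
 plane [ 3.00000e-03 -2.10000e-02  2.04253e+02] 203.398881968744
```

View pics/c5.png

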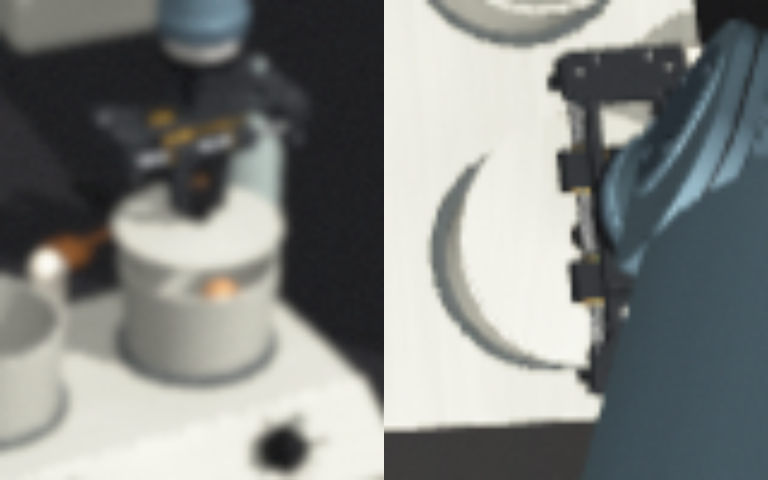

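The picture shows the lid held level over the egg pan, with an egg visible in the gap below it at (222,288). Both side fits agree to about 1 mm, so I'm lowering it.

```bash
python3 -m creep '[{"x":-0.0005,"y":0,"z":-0.01,"spin":0,"gripper":0.1},{"x":-0.0005,"y":0,"z":-0.02,"spin":0,"gripper":0.1},{"x":-0.0005,"y":0,"z":-0.026,"spin":0,"gripper":0.1},{"x":-0.0005,"y":0,"z":-0.031,"spin":0,"gripper":0.1},{"x":-0.0005,"y":0,"z":-0.034,"spin":0,"gripper":0.1},{"x":-0.0005,"y":0,"z":-0.034,"spin":0,"gripper":0.1}]'
python3 -m creep '[{"x":0,"y":0,"z":-0.001,"spin":0,"gripper":0.1},{"x":0,"y":0,"z":-0.001,"spin":0,"gripper":0.1}]'
```

```text
clock: 11.1
ee_pos: [445.5, -168.5, 168.3]
eef_rot: [-0.0, 0.678, 0.735, -0.0]
ft_force: [0.4, -0.6, -2.1]
opening: 23.0
grasp_force: 30.0
clock: 11.35
ee_pos: [445.7, -168.5, 167.6]
eef_rot: [0.0, 0.678, 0.735, 0.0]
ft_force: [0.4, -0.2, -2.3]
opening: 23.3
grasp_force: 30.0
```

```bash
python3 -m creep '[{"x":0,"y":0,"z":-0.001,"spin":0,"gripper":0.1},{"x":0,"y":0,"z":-0.001,"spin":0,"gripper":0.1},{"x":0,"y":0,"z":-0.001,"spin":0,"gripper":0.1}]'
```

```text
clock: 11.72
ee_pos: [445.7, -168.5, 167.4]
eef_rot: [0.0, 0.678, 0.735, 0.0]
ft_force: [-3.6, 1.6, 10.2]
opening: 22.8
grasp_force: 30.0
```

It made contact at the expected seated height. I'll let go and rise.

```bash
python3 -m creep '[{"x":0,"y":0,"z":0,"spin":0,"gripper":0.3},{"x":0,"y":0,"z":0,"spin":0,"gripper":0.6},{"x":0,"y":0,"z":0,"spin":0,"gripper":0.6},{"x":0,"y":0,"z":0,"spin":0,"gripper":0.6},{"x":0,"y":0,"z":0,"spin":0,"gripper":0.6},{"x":0,"y":0,"z":0.02,"spin":0,"gripper":0.6},{"x":0,"y":0.0,"z":0.05,"spin":0,"gripper":0.6},{"x":0,"y":0.0,"z":0.08,"spin":0,"gripper":0},{"x":0,"y":0.06,"z":0.08,"spin":0,"gripper":0},{"x":0,"y":0.12,"z":0.08,"spin":0,"gripper":0},{"x":0,"y":0.18,"z":0.08,"spin":0,"gripper":0},{"x":0,"y":0.24,"z":0.08,"spin":0,"gripper":0},{"x":0,"y":0.30,"z":0.08,"spin":0,"gripper":0},{"x":0,"y":0.30,"z":0.08,"spin":0,"gripper":0},{"x":0,"y":0.30,"z":0.08,"spin":0,"gripper":0}]'
python3 - <<'E'
from m import *
for n,tag in(('side','s7'),('top','t7')):
    c=snap(n,tag);P=cloud(c)
    m=reg(P,445,-168,95,155,185)&(c['image'].min(2)>75);q=P[m];print(n,len(q))
    v,u=np.nonzero(m);h=cv2.convexHull(np.stack([u,v],1).astype(np.float32))[:,0];print(' lid outline',circ(np.array([onz(c,a,b,164) for a,b in h])))
    A=np.c_[q[:,:2]-[445,-168],np.ones(len(q))];print(' plane',np.linalg.lstsq(A,q[:,2],rcond=None)[0].round(3),np.median(q[:,2]))
a,b=load('s7'),load('t7')
u,v=map(int,proj(a,(440,-80,100)));A=cv2.resize(a['image'][v-50:v+50,u-40:u+40],(384,480))
u,v=map(int,proj(b,(438,0,70)));print('crop',u,v);B=cv2.resize(b['image'][v-30:v+30,u-25:u+25],(400,480),interpolation=cv2.INTER_CUBIC)
cv2.imwrite('pics/c6.png',np.hstack([A,B]))
# hob marks: white pointer & panel predictions
th=np.deg2rad(4.9);xh=np.array([np.sin(th),-np.cos(th),0]);yh=np.array([np.cos(th),np.sin(th),0]);O=np.array([445.6,-168.5,0])-50*xh+110*yh;n=-.5*xh+[0,0,.866]
kp=O-112.5*xh-110*yh+[0,0,45.5];print('O',O.round(1),'panel pt',kp.round(1),'grip',(kp+36*n).round(1))
for c in(a,b):
    print('mark end',np.round(proj(c,kp-49*yh),1),'axis44',np.round(proj(c,kp+44*n),1),'panelpt',np.round(proj(c,kp),1))
E
```

```text
clock: 13.6
ee_pos: [445.4, 130.7, 246.3]
eef_rot: [0.0, 0.678, 0.735, -0.0]
ft_force: [-0.2, -0.2, -0.5]
opening: 0.7
grasp_force: 0.0
side 414
 lid outline (array([ 440.5, -160.5,   82.5]), np.float64(2.42))
 plane [-1.70000e-02 -1.00000e-03  1.67847e+02] 167.91893985163875
top 2013
 lid outline (array([ 447.5, -168. ,   76.6]), np.float64(0.19))
 plane [2.00000e-03 1.00000e-03 1.67985e+02] 167.93796327089134
crop 355 238
O [ 550.9 -109.3    0. ] panel pt [431.7  -6.6  45.5] grip [430.2  11.3  76.7]
mark end [341.6 188.8] axis44 [335.  187.3] panelpt [332.1 191.9]
mark end [358. 256.] axis44 [350.8 240.7] panelpt [356.8 241.1]
```

View pics/c6.png

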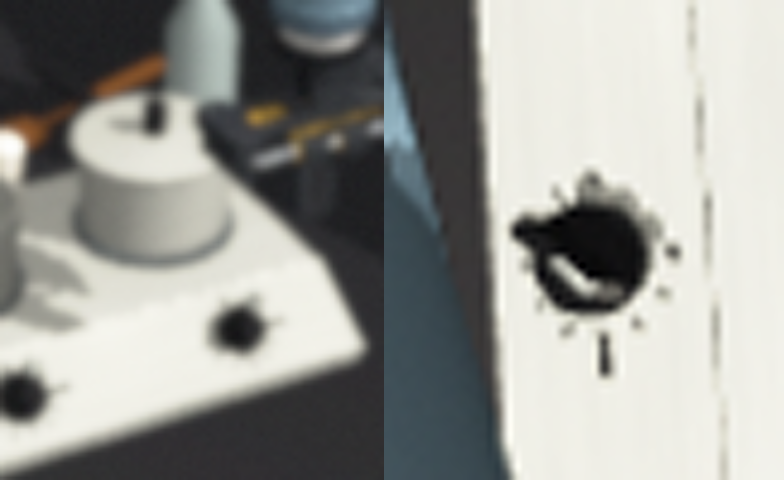

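The lid sits level on the egg pan in the left half, and its measured height matches the seated value. In the right half, the right knob's pointer is at (615,293) and its axis near (565,262), so it stands at about 0.6 rad; the long mark ends at (605,375).

Plan: with closed fingers, push the pointer half sideways, then press the flat finger face against the bar from up-slope. The bar then lines up with the hob's y, which is the long mark.

```bash
python3 -m creep '[{"x":0.005,"y":-0.05,"z":0,"spin":0,"gripper":0},{"x":0.01,"y":-0.10,"z":0,"spin":0,"gripper":0},{"x":0.0135,"y":-0.14,"z":0,"spin":0,"gripper":0},{"x":0.0135,"y":-0.14,"z":-0.05,"spin":0,"gripper":0},{"x":0.0135,"y":-0.14,"z":-0.10,"spin":0,"gripper":0},{"x":0.0135,"y":-0.14,"z":-0.14,"spin":0,"gripper":0},{"x":0.0135,"y":-0.14,"z":-0.15,"spin":0,"gripper":0},{"x":0.0135,"y":-0.14,"z":-0.15,"spin":0,"gripper":0}]'
python3 - <<'E'
from m import *
c=snap('side','s8');G=robot.sense()['ee_pos'];P=cloud(c);print(G.round(1),robot.sense()['ft_force'].round(1))
with np.errstate(all='ignore'): m=(np.abs(P[...,0]-G[0])<28)&(np.abs(P[...,1]-G[1])<25)&(P[...,2]>92)&(P[...,2]<160)
q=P[m];print(len(q),np.percentile(q,[3,50,97],axis=0).round(1), q[:,2].min())
v,u=np.nonzero(m);b=v>=v.max()-1;print('lowest px',u[b].mean(),v.max(),'tip pred R+12:',proj(c,G+[0,9,12]))
u,v=map(int,proj(c,(445,0,90)));cv2.imwrite('pics/c7.png',cv2.resize(c['image'][v-40:v+30,u-40:u+40],(640,560),interpolation=cv2.INTER_CUBIC))
E
```

```text
clock: 14.7
ee_pos: [459.2, -9.4, 96.8]
eef_rot: [0.0, 0.679, 0.734, -0.0]
ft_force: [0.2, 1.0, 0.8]
opening: 0.5
grasp_force: 0.0
[459.8  -9.1  97.5] [0.3 0.6 0.8]
81 [[441.2 -11.5 111.8]
 [457.9   2.  136.1]
 [473.3  10.4 157.2]] 104.1150033921807
lowest px 327.7 182 tip pred R+12: (np.float64(327.3541417066629), np.float64(181.96438410970234))
```

View pics/c7.png

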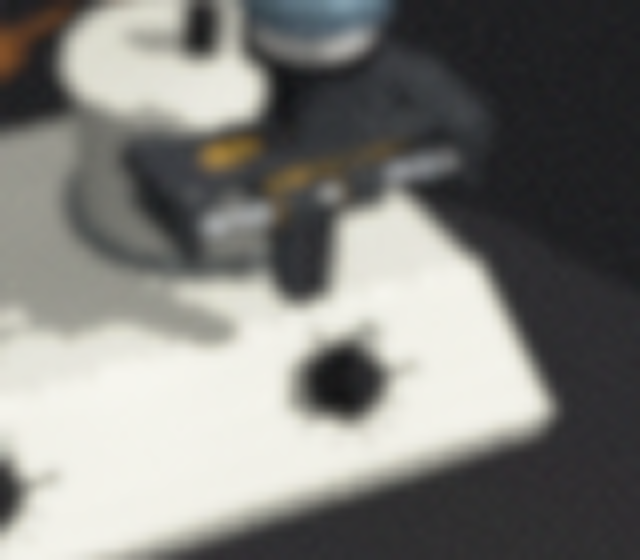

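The closed fingers end at (300,298), above and left of the knob at (342,380), and the tip offset of +12 mm is confirmed. I'll go down and push the pointer half sideways.

```bash
python3 -m creep '[{"x":0,"y":0,"z":-0.015,"spin":0,"gripper":0},{"x":0,"y":0,"z":-0.028,"spin":0,"gripper":0},{"x":0,"y":0,"z":-0.032,"spin":0,"gripper":0},{"x":0,"y":0,"z":-0.032,"spin":0,"gripper":0}]'
python3 -m creep '[{"x":-0.004,"y":-0.0004,"z":0,"spin":0,"gripper":0},{"x":-0.008,"y":-0.0008,"z":0,"spin":0,"gripper":0},{"x":-0.012,"y":-0.001,"z":0,"spin":0,"gripper":0}]'
python3 -m creep '[{"x":-0.003,"y":-0.0003,"z":0,"spin":0,"gripper":0},{"x":-0.006,"y":-0.0005,"z":0,"spin":0,"gripper":0},{"x":-0.009,"y":-0.001,"z":0,"spin":0,"gripper":0},{"x":-0.009,"y":-0.001,"z":0,"spin":0,"gripper":0}]'
```

```text
clock: 15.25
ee_pos: [458.7, -8.6, 64.1]
eef_rot: [-0.0, 0.678, 0.735, -0.0]
ft_force: [-0.3, -1.0, 0.4]
opening: 0.6
grasp_force: 0.0
clock: 15.62
ee_pos: [446.7, -9.5, 64.6]
eef_rot: [0.0, 0.678, 0.735, 0.0]
ft_force: [-0.6, 0.3, 0.2]
opening: 0.4
grasp_force: 0.0
clock: 16.12
ee_pos: [438.4, -10.5, 64.6]
eef_rot: [0.0, 0.678, 0.735, 0.0]
ft_force: [2.4, 0.3, 1.1]
opening: 0.1
grasp_force: 1.1
```

Contact, 2 to 3 N, as expected. Now I'll press down-slope (world +y), square to the hob.

```bash
python3 -m creep '[{"x":0,"y":0.002,"z":0,"spin":0,"gripper":0},{"x":0,"y":0.004,"z":0,"spin":0,"gripper":0},{"x":0,"y":0.004,"z":0,"spin":0,"gripper":0}]'
python3 -m creep '[{"x":0,"y":0.001,"z":0,"spin":0,"gripper":0},{"x":0,"y":0.001,"z":0,"spin":0,"gripper":0}]'
python3 - <<'E'
from m import *
b=snap('top','t9');u,v=355,238;A=cv2.resize(b['image'][v-30:v+30,u-25:u+25],(400,480),interpolation=cv2.INTER_CUBIC)
cv2.imwrite('pics/c8.png',A)
E
```

```text
clock: 16.5
ee_pos: [437.0, -7.4, 64.1]
eef_rot: [-0.0, 0.678, 0.735, -0.001]
ft_force: [-0.5, -4.7, 0.6]
opening: 0.3
grasp_force: 2.0
clock: 16.75
ee_pos: [436.8, -6.7, 64.1]
eef_rot: [-0.0, 0.679, 0.735, -0.001]
ft_force: [-0.1, -5.7, 0.3]
opening: 0.5
grasp_force: 2.3
```

```bash
python3 -m creep '[{"x":0,"y":0.001,"z":0,"spin":0,"gripper":0},{"x":0,"y":0.001,"z":0,"spin":0,"gripper":0}]'
python3 -m creep '[{"x":0,"y":0.001,"z":0,"spin":0,"gripper":0},{"x":0,"y":0.001,"z":0,"spin":0,"gripper":0}]'
```

```text
clock: 17.05
ee_pos: [436.6, -5.9, 64.0]
eef_rot: [-0.0, 0.679, 0.734, -0.001]
ft_force: [-1.2, -6.6, 0.6]
opening: -0.2
grasp_force: 2.6
clock: 17.3
ee_pos: [436.4, -5.1, 64.0]
eef_rot: [-0.0, 0.679, 0.734, -0.002]
ft_force: [-0.1, -7.0, 0.3]
opening: 0.5
grasp_force: 2.9
```

```bash
python3 -m creep '[{"x":0,"y":0.001,"z":0,"spin":0,"gripper":0},{"x":0,"y":0.001,"z":0,"spin":0,"gripper":0}]'
python3 -m creep '[{"x":0,"y":0.001,"z":0,"spin":0,"gripper":0},{"x":0,"y":0.001,"z":0,"spin":0,"gripper":0}]'
```

```text
clock: 17.55
ee_pos: [436.2, -4.2, 63.9]
eef_rot: [-0.0, 0.679, 0.734, -0.002]
ft_force: [-0.8, -7.0, 0.5]
opening: 0.4
grasp_force: 3.1
clock: 17.8
ee_pos: [435.9, -3.3, 63.8]
eef_rot: [-0.001, 0.679, 0.734, -0.002]
ft_force: [-2.2, -8.7, 0.4]
opening: 0.4
grasp_force: 3.3
```

```bash
python3 -m creep '[{"x":0,"y":0.001,"z":0,"spin":0,"gripper":0},{"x":0,"y":0.001,"z":0,"spin":0,"gripper":0}]'
python3 -m creep '[{"x":0,"y":0.001,"z":0,"spin":0,"gripper":0},{"x":0,"y":0.001,"z":0,"spin":0,"gripper":0}]'
```

```text
clock: 18.05
ee_pos: [435.7, -2.9, 63.8]
eef_rot: [-0.001, 0.679, 0.734, -0.002]
ft_force: [-1.7, -8.6, 0.6]
opening: 0.3
grasp_force: 3.9
clock: 18.3
ee_pos: [435.6, -2.6, 63.7]
eef_rot: [-0.0, 0.679, 0.734, -0.003]
ft_force: [-1.1, -12.1, -0.8]
opening: 0.8
grasp_force: 4.9
```

The force has jumped and the tool has stopped advancing, so the bar lies flat against the finger face. I'll back off up-slope, rise clear and check.

```bash
python3 -m creep '[{"x":0,"y":-0.005,"z":0,"spin":0,"gripper":0},{"x":0,"y":-0.012,"z":0.0,"spin":0,"gripper":0},{"x":0,"y":-0.012,"z":0.03,"spin":0,"gripper":0},{"x":0,"y":-0.012,"z":0.08,"spin":0,"gripper":0},{"x":0,"y":-0.002,"z":0.13,"spin":0,"gripper":0},{"x":0,"y":0.05,"z":0.16,"spin":0,"gripper":0},{"x":0,"y":0.11,"z":0.17,"spin":0,"gripper":0},{"x":0,"y":0.17,"z":0.17,"spin":0,"gripper":0},{"x":0,"y":0.2,"z":0.17,"spin":0,"gripper":0},{"x":0,"y":0.2,"z":0.17,"spin":0,"gripper":0}]'
python3 - <<'E'
from m import *
a=snap('side','s10');b=snap('top','t10')
u,v=map(int,proj(a,(432,10,70)));A=cv2.resize(a['image'][v-20:v+20,u-25:u+25],(400,320),interpolation=cv2.INTER_CUBIC)
u,v=355,238;B=cv2.resize(b['image'][v-20:v+20,u-25:u+25],(400,320),interpolation=cv2.INTER_CUBIC)
cv2.imwrite('pics/c9.png',np.hstack([A,B]))
P=cloud(b);m=reg(P,445,-168,95,155,185)&(b['image'].min(2)>75);v,u=np.nonzero(m);h=cv2.convexHull(np.stack([u,v],1).astype(np.float32))[:,0];print(circ(np.array([onz(b,x,y,164) for x,y in h])),np.median(P[m][:,2]))
E
```

```text
clock: 19.55
ee_pos: [437.2, 203.1, 234.2]
eef_rot: [-0.0, 0.676, 0.737, -0.0]
ft_force: [1.2, -0.6, 0.4]
opening: 0.7
grasp_force: 0.0
(array([ 447.5, -168. ,   76.6]), np.float64(0.19)) 167.81193608602695
```

View pics/c9.png

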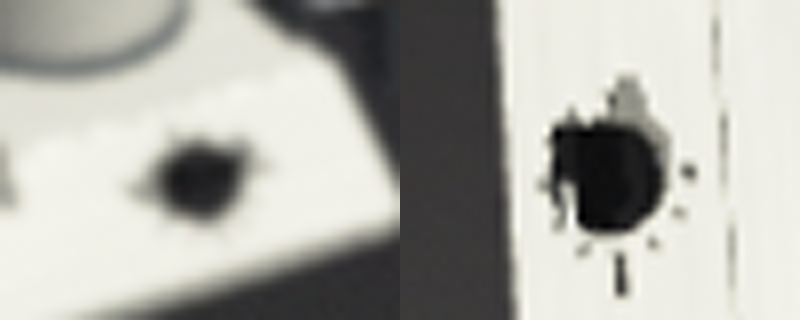

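The right half shows the bar standing upright at the knob's left edge, with the white pointer line running down from (566,180) to (560,228), about parallel to the panel's front edge. I'll check the angle in numbers.

```bash
python3 - <<'E'
from m import *
b=load('t10');g=b['image'].min(2)
print('cols 344-366');print('\n'.join(f'{v} '+' '.join(f'{x:3d}' for x in g[v,344:367]) for v in range(230,253)))
th=np.deg2rad(4.9);xh=np.array([np.sin(th),-np.cos(th),0]);yh=np.array([np.cos(th),np.sin(th),0]);n=-.5*xh+[0,0,.866];e=.866*xh+[0,0,.5]
kp=np.array([432.7,-6.6,45.5])
for t in(1.3,1.44,1.571,1.7,1.84):
    d=np.cos(t)*e-np.sin(t)*yh; print(t,[np.round(proj(b,kp+44*n+r*d),1).tolist() for r in(-22,0,11,22)])
E
```

```text
cols 344-366
230 226 230 230 229 227 229 231 231 230 229 226 202  87 136 136 135 159 231 229 230 229 229 230
231 226 229 231 229 228 229 226 178 230 229 227 219 119 136 136 135 159 231 229 230 229 230 230
232 226 229 230 229 228 226 193 124 191 224 167 162 118 137 136 135 145 195 229 230 229 229 231
233 226 229 231 230 219 144 108  80  92 141  58  60  65  83  90 105 135 145 191 229 229 229 231
234 226 229 231 230 214  30  28  27  15  15  15  17  18  18  35  51  98 135 143 191 229 228 231
235 226 227 230 225 147  29  30  28  16  14  16  16  17  20  28  25  45 106 133 157 229 227 231
236 226 227 229 227 179  56  29  27  15  15  16  15  16  19  29  29  25  54 105 157 229 228 229
237 225 227 230 230 214  47  30  28  16  17  15  14  15  18  29  29  25  41 115 157 229 228 229
238 226 227 229 228 188  28  30  27  16  15  16  14  16  18  28  30  27  32  90 157 224 176 178
239 227 226 229 227 169  27  31  29  19  15  14  16  14  19  29  30  27  20  50 156 221 121  97
240 227 226 225 179 141  39  77  49  20  16  14  17  16  18  23  30  29  22  52 156 226 193 161
241 227 226 223 163 115  62 155
[... 769 characters left out ...]
224 156 170 229 225 198 164 212 232 228 205 210 230 229 228 227
250 181 229 229 230 230 230 229 226 207 221 230 226 201  75 193 232 230 229 230 230 230 229 227
251 167 229 229 230 231 230 229 229 230 231 229 228 215  77 196 232 230 230 230 230 230 229 228
252 168 229 229 230 231 231 229 229 230 231 230 227 214  64 173 232 230 230 230 230 230 229 228
1.3 [[348.6, 234.0], [350.8, 240.4], [351.9, 243.7], [353.0, 246.9]]
1.44 [[349.5, 233.7], [350.8, 240.4], [351.5, 243.8], [352.2, 247.2]]
1.571 [[350.3, 233.6], [350.8, 240.4], [351.1, 243.9], [351.4, 247.3]]
1.7 [[351.0, 233.5], [350.8, 240.4], [350.7, 243.9], [350.6, 247.3]]
1.84 [[351.9, 233.6], [350.8, 240.4], [350.3, 243.8], [349.7, 247.2]]
```

The bar's two ends run from about (350.5, 234) to (351.1, 245), a slope of 0.055 px per row; 1.571 rad would give 0.08 and 1.70 would give -0.03. That puts the knob at about 1.6 rad, within tolerance, and the finger press squared it mechanically. The lid is still level and centred within about 2 mm, so I'm handing in.

```bash
python3 -c "
from rig import robot
print(robot.close_job())"
```

```text
the job is handed in; nothing more can be done
None
```

I handed the job in: the lid is seated level on the egg pan (robot-side plate) about 2 mm off centre, and the right knob reads about 1.6 rad from the images, within tolerance of the long mark; the hand-in returned no verdict.

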